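# Start the crank bolt of a plaster-mould clamp

### The job

Swing the raised bar of the mould clamp all the way down over the plaster mould. Then use the crank to turn the bolt backward (anticlockwise from above) until it drops onto the start of its thread, and turn it forward (clockwise) about one full turn. Finish while holding: keep the crank's wooden knob gripped between the fingers, with the bar still fully down, and leave the things round the clamp alone.

Things in the scene. Friction and masses are not known exactly. Their poses are not given: they have to be found in the camera images.
- clamp: Fixed steel mould clamp. Base plate 250 x 140 x 18 mm (x from -65 to +185), white plaster mould 80 x 100 mm up to 62 mm high in its middle, hinge lugs at one end, round steel threaded boss (50 mm across, top 58 mm above the bench) at the other. Origin on the bench under the axis of boss and bolt; x points from boss to hinge, y across, z up.
- bolt_axis (a point): Point on the axis of the closed bolt, 88 mm above the bench (top of the bush on the lowered bar). Axes as the clamp.
- bar_hinge (a point): Point on the bar's hinge line, 150 mm along the clamp's x from the bolt axis and 72 mm above the bench; the hinge line is the clamp's y.
- bar_nose (a point): Free end of the bar, middle of its upper face (looks up when the bar is down, away from the robot when raised), 200 mm from the hinge; z out of that face. Steel bar 30 mm wide, 12 mm thick, upper face 78 mm above the bench when down. The bolt passes through it 150 mm from the hinge; the last 33 mm to the nose is plain bar to push on.
- bar (a joint): Angle of the bar, rad: 0 fully down, starts at 0.95 to 1.2 (raised steeply). Stiff hinge: stays where it is left when steep, may sink slowly by itself when flatter, and stays down; 2 to 10 N on the nose moves it.
- sink (a joint): How far the bolt has sunk through the bar, m (slides freely, -0.004 to 0.0205). Bar down: 0 = on the very start (lip) of the boss's thread; 0.001 to 0.003 once the bar is lowered. Right-handed thread, pitch 8 mm: turning backward raises the bolt until it passes the lip and drops to about 0.008; forward from there draws it down 8 mm a turn. Bar raised: hangs at 0.0205.
- screw (a joint): Angle of bolt and crank, rad, counting turns; grows when turned forward (clockwise from above). 0: crank points along the clamp's x, to the hinge. Starts at -0.4 to 0.4. The drop comes 0.6 to 2.3 rad backward of the start, differently each time. About 1 to 3 N at the knob turns it; it stays where left. It drops by its own weight (0.36 kg) if not gripped.
- knob: Upright round wooden knob on the crank, 18 mm in diameter, 40 mm tall, 45 mm from the bolt axis, fixed to the crank. Origin: centre of its underside, on the crank arm (18 mm wide). Bar down, sink 0: underside 122 mm, top 162 mm above the bench, less by as much as sink grows. Nothing nearby is higher than the arm: fingers above it can push the knob round the full circle.
- knob_mid (a point): Centre of the knob, half way up, where to grip it.
- tea_glass: Bystander: drinking glass, 72 mm across, 85 mm tall, standing beside the clamp on its +y side; origin at the centre of its underside. Leave it.
- glaze_tub: Bystander: lidded white tub, 84 mm across, 85 mm tall, on the clamp's -y side; origin at the centre of its underside. Leave it.
- modelling_tool: Bystander: wooden-handled spatula 200 mm long lying beyond the hinge end; origin under its middle. Leave it.

How it is judged (in metres and radians):
On the way, in this order (a step that is already met when the one before it is completed fails the run):
1. the bar is fully down and the bolt rests on top of its thread (value of joint bar below 0.015 rad and value of joint sink between 0.0003 and 0.005 m), for 0.2 s.
2. the bolt, turned backward, has dropped onto the start of the thread (value of joint bar below 0.03 rad and value of joint sink between 0.0058 and 0.0095 m and value of joint screw below 1 rad), for 0.1 s.
At the end, for the whole second after the job is handed in: Bar down (within 0.03 rad); bolt sunk 13.2 to 18.8 mm, that is 0.65 to 1.35 turns forward from the drop (forward angle over 2.2 rad); bolt still; the fingers press on the knob with more than 3 N (value of joint bar below 0.03 rad and value of joint sink between 0.0132 and 0.0188 m and velocity of joint screw between -0.3 and 0.3 rad/s and value of joint screw above 2.2 rad and contact force between the fingers and knob above 3 N); the arm keeps its last pose, push and grip.
It fails at once if the glass was shoved more than 40 mm (distance of tea_glass from where it was at the start of the episode above 0.04 m).
It fails at once if the tub was shoved more than 40 mm (distance of glaze_tub from where it was at the start of the episode above 0.04 m).
It fails at once if the spatula was shoved more than 40 mm (distance of modelling_tool from where it was at the start of the episode above 0.04 m).
It also fails if it takes over 72 s, if anything falls off the work surface, if the arm or the gripper's body presses on something with over 40 N, if the wrist force passes 120 N, or if a joint passes its speed limit or range.

### The arm

A 6-joint arm with a two-finger parallel gripper is mounted at the origin on the work surface. World frame = base frame: x ahead of the robot, y to its left, z up, the work surface at z = 0. Lengths are in mm, angles in rad, forces in N, time in s.
With the tool pointing down it reaches from about 350 to 775 mm from the base axis. Payload 7.3 kg.
Tool frame: the origin (TCP) lies at the very end of the fingers, on their centre line; the grasp point (between the pads) lies 19 mm behind it; z points along the fingers, y is the line along which they close (so a half turn about z gives the same grasp; the last joint's range is limited). The gripper opens to 92 mm and grips with 3 to 60 N. Pads are 19 mm wide; open, the fingers measure 130 mm over their backs; the gripper's body (75 mm by 190 mm) begins 47 mm behind the grasp point.
Start: joints at [1.095, 0.342, 1.524, -0, 1.275, -0.146], TCP at [170.009, 496.731, 226.741] pointing down, gripper open.
Joint ranges: [-2.53, 2.53], [-0.77, 2.02], [0.04, 2.7], [-1, 4.14], [0.28, 2.66], [-3.11, 3.11]. Speed limits (rad/s): [2.57, 2.57, 3.14, 3.14, 3.14, 3.14].

### API

Orientations are given as [roll, pitch, yaw] about the fixed x, y, z axes, in that order (R = Rz(yaw) Ry(pitch) Rx(roll)).
In Python, from plant import get_obs, vision, workorder gives the robot as it stands.
- The arm moves only by the shell command python3 -m pendant 'ROWS' [OPENING]. ROWS is a JSON object of lists of equal length, an entry for each row: "dp": the shift along the tool's x, y, z in m, a list of three; "rotation": the turn, a rotation vector about the tool's x, y, z in rad, a list of three. A call has 1 to 8 rows; each row is the pose to reach, as a shift and turn from the pose commanded when the call began, along the tool's axes at that moment; what a row does not reach only later rows make up. A row lasts 1/8 s, in which the tool goes at most 62.5 mm and 10.7 degrees, less where a joint would pass 70% of its speed; a pose out of reach is approached as far as the arm can. A call with a gripper value outside its range is refused whole. OPENING is the finger opening in m, from 0 to 0.0918, set as the call begins (- or left out, the last holds). The fingers move at their own pace and stop on an object; the grip force is fixed at half the most. Time passes only in rows, so rows that repeat a pose let the fingers close. It gives the time, the measured TCP pose, the force, the opening and the grip force at its end, in the units of the state.
- get_obs(): the state, without advancing time (a new reading comes with each control period).
- vision.capture(name): name is "scene" or "top" or "wrist"; returns a dict with "pixels" (480x640x3 uint8, red, green, blue), "vfov" (degrees; the focal length in pixels is half the picture's height over the tangent of half this angle, whatever the lens; pixels are square), "cx", "cy" (the principal point, pixels), "pose" (4x4, takes a point from camera to world coordinates); the wrist camera has in their place "T_tool_cam" (4x4, takes a point from camera to tool coordinates, whose origin is the TCP and whose axes are the flange's). Camera axes: x right, y up, looking along -z (the intrinsics and any distortion apply to the point x, -y, -z); pixel columns grow to the right and rows downward; lengths in mm; the calibration is good to about 2 mm. The wrist camera is an equidistant fisheye: a pixel r from the principal point sees the ray r / f radians off the axis. A picture is of the moment at which its call begins: read the wrist's pose just before it. There is no depth.
- workorder.close_job(): hands the job in; it is judged then, once.
The state is a dict: "time": time; "joint_positions": joint angles; "dq": joint speeds; "tau": joint torques, N m; "tool_pos": TCP position; "tcp_rot": TCP orientation; "contact_force": force on the tool from outside, world axes, zero at the start; "moment": the same for the moment, N m; "grip_width": finger opening in mm; "finger_force": force on a finger pad.
Only numpy, scipy, OpenCV 4.12 (cv2) and the standard library are available. Lean on these libraries where they do the work, as an engineer would, in place of code of your own. Each camera call takes 0.05 s, during which the arm holds its last target. There are 200 camera calls.

## Working session

There is one attempt and no reset: what is moved stays moved. The work goes in short steps, Python scripts to look and compute and a shell command to move; the robot and the scene stay as the last step left them, time stands still between calls to the robot, and variables do not carry over. Pictures are saved under pics/ and viewed, at most 10 in all, crops included, and the job is handed in when it is done.

```bash
ls; mkdir -p pics; cat > h.py <<'E'
import numpy as np, cv2
from plant import get_obs, vision, workorder
from scipy.spatial.transform import Rotation as R
def f_of(c): return 240/np.tan(np.radians(c["vfov"])/2)
def ray(c,u,v):
    f=f_of(c); d=np.array([(u-c["cx"])/f,-(v-c["cy"])/f,-1.]); T=np.array(c["pose"])
    d=T[:3,:3]@d; return T[:3,3],d/np.linalg.norm(d)
def onz(c,u,v,z):
    o,d=ray(c,u,v); return o+d*(z-o[2])/d[2]
def tri(a,b):
    (o1,d1),(o2,d2)=a,b
    s=np.linalg.lstsq(np.c_[d1,-d2],o2-o1,rcond=None)[0]
    p,q=o1+s[0]*d1,o2+s[1]*d2
    return (p+q)/2,np.linalg.norm(p-q)
def proj(c,p):
    T=np.linalg.inv(np.array(c["pose"])); q=T[:3,:3]@np.array(p)+T[:3,3]; f=f_of(c)
    return c["cx"]+f*q[0]/-q[2], c["cy"]-f*q[1]/-q[2]
def save(c,n): cv2.imwrite("pics/"+n,c["pixels"][:,:,::-1])
E
python3 - <<'E'
from h import *
for n in("scene","top"):
    c=vision.capture(n); save(c,n+"0.png"); print(n,{k:v for k,v in c.items() if k!="pixels"})
print(get_obs())
E
```

```text
pics
scene {'vfov': 45.491451143535215, 'cx': 324.3784842959198, 'cy': 227.43794417961485, 'pose': array([[ 7.16225666e-01, -6.12548475e-01,  3.34372788e-01,
         9.89950230e+02],
       [ 6.97866429e-01,  6.27422669e-01, -3.45431964e-01,
        -3.09069471e+02],
       [ 1.80075562e-03,  4.80754782e-01,  8.76853236e-01,
         9.73092952e+02],
       [ 0.00000000e+00,  0.00000000e+00,  0.00000000e+00,
         1.00000000e+00]])}
top {'vfov': 51.0664097539324, 'cx': 318.9247680355393, 'cy': 230.35058145239253, 'pose': array([[ 1.71285290e-02,  9.81308870e-01, -1.91675548e-01,
         4.45580002e+02],
       [-9.99679758e-01,  2.03794685e-02,  1.50019626e-02,
         6.11439776e+01],
       [ 1.86278048e-02,  1.91357204e-01,  9.81343684e-01,
         1.08936009e+03],
       [ 0.00000000e+00,  0.00000000e+00,  0.00000000e+00,
         1.00000000e+00]])}
{'time': 0.1, 'joint_positions': array([ 1.09495389e+00,  3.42654630e-01,  1.52490350e+00, -1.51907893e-05,
        1.27541232e+00, -1.46001000e-01]), 'dq': array([-0.00050677, -0.0006974 , -0.00370213,  0.00333813,  0.0003728 ,
       -0.0005559 ]), 'tau': array([ 2.08395744e-03, -4.32007313e+01, -2.44694227e+01,  7.18460698e-02,
        5.26027218e-02, -7.48028037e-05]), 'tool_pos': array([169.86120672, 496.38166601, 226.11992228]), 'tcp_rot': array([-3.14022740e+00, -1.86073492e-04,  2.81175552e+00]), 'contact_force': array([-0.25403752,  0.20660383, -0.19657464]), 'moment': array([ 0.01092169, -0.02115832,  0.03377552]), 'finger_force': 0.0, 'grip_width': 91.5794102762353}
```

View pics/scene0.png

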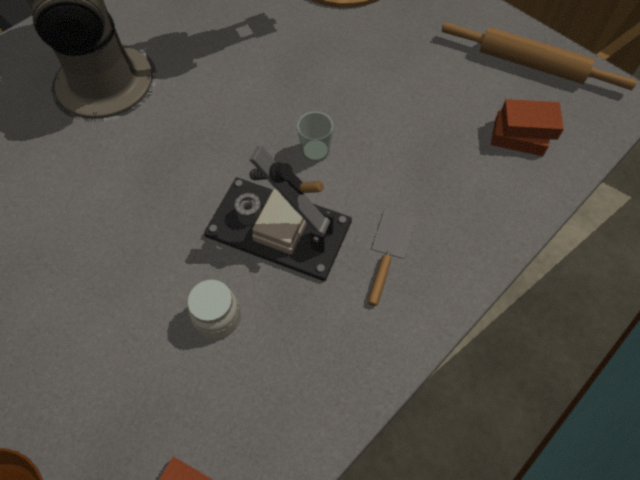

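View pics/top0.png

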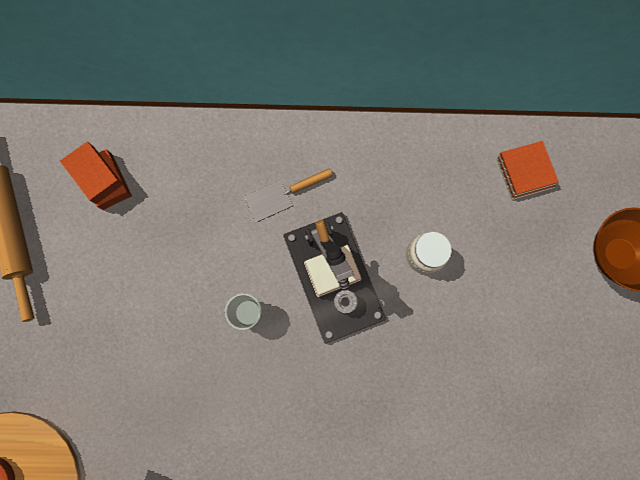

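The scene view shows the boss near (247,204), the hinge near (320,235), the raised nose near (262,155) and the knob near (312,186). The top view shows the boss near (345,301), the plate screws near (291,238), (342,217), (329,335) and (378,315), the glass near (243,312) and the tub near (432,250). I'll zoom in on both views.

```bash
python3 - <<'E'
import cv2,numpy as np
a=cv2.imread("pics/scene0.png")[130:290,200:360]; b=cv2.imread("pics/top0.png")[200:360,260:420]
f=lambda x:np.clip(cv2.resize(x,(400,400),interpolation=cv2.INTER_CUBIC).astype(float)*1.5,0,255)
cv2.imwrite("pics/crop0.png",np.hstack([f(a),f(b)]))
E
```

```text
[ WARN:0@0.055] global loadsave.cpp:1063 imwrite_ Unsupported depth image for selected encoder is fallbacked to CV_8U.
```

View pics/crop0.png

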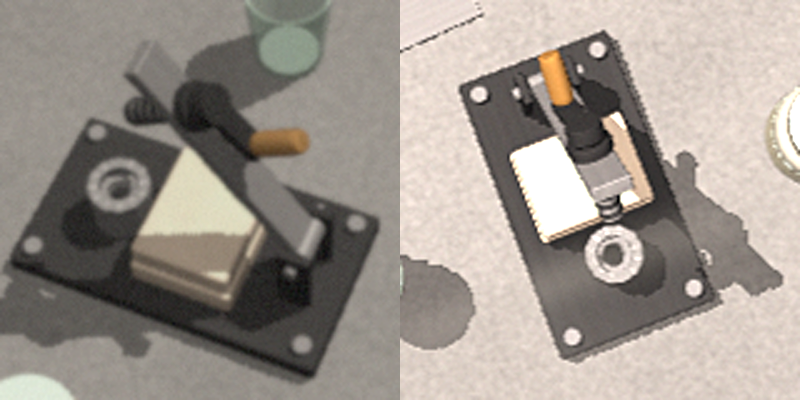

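The zoom shows the boss top at scene (247.6,204.0) and top (345.2,301.2). All four plate screws are visible, the nose is at scene crop (140,57), and the knob is at scene crop (280,142) and top crop (553,78).

```bash
python3 - <<'E'
from h import *
s=vision.capture("scene");t=vision.capture("top")
def P(n,a,b):
    a=(200+a[0]/2.5,130+a[1]/2.5); b=(260+(b[0]-400)/2.5,200+b[1]/2.5)
    p,e=tri(ray(s,*a),ray(t,*b)); print(n,p.round(1),round(e,1)); return p
boss=P("boss",(119,185),(613,253))
L=[P("s1",(33,245),(694,288)),P("s2",(97,132),(573,336)),P("s3",(357,223),(479,95)),P("s4",(302,344),(597,49))]
P("knobtop",(304,142),(552,58)); P("knobmid",(280,142),(556,80))
P("nosecenter",(143,65),(609,182))
c=np.mean(L,0); x=(L[2]+L[3]-L[0]-L[1])[:2]; yaw=np.arctan2(x[1],x[0]); print("centre",c,"yaw",yaw, np.linalg.norm(x)/2)
u=np.array([np.cos(yaw),np.sin(yaw)]); print("boss axis from plate",c[:2]-60*u)
for n,(px,z) in dict(glass=((243,312),85),tub=((433,250),85)).items(): 
    p=onz(t,*px,z)[:2]; d=p-boss[:2]; print(n,p,"clamp x,y",d@u,d@[-u[1],u[0]])
E
```

```text
boss [501.2 -11.2  53. ] 0.3
s1 [475.4 -81.7  18.4] 0.7
s2 [434.1  19.9  19.5] 0.9
s3 [637.5 104.4  16.9] 1.9
s4 [679.7   2.   18.7] 0.6
knobtop [635.6  46.4 193.1] 5.4
knobmid [620.4  41.7 182.5] 2.1
nosecenter [539.6   3.4 228.5] 2.2
centre [556.66539725  11.17911618  18.36111864] yaw 0.39133103596469104 220.54290333364716
boss axis from plate [501.20126547 -11.70603373]
glass [474.87485493 192.47473561] clamp x,y 53.28970307871607 198.29223268914245
tub [ 605.92102985 -186.50623554] clamp x,y 29.87846933988351 -202.02213201404098
```

```bash
cat >> h.py <<'E'
yaw0=0.391; u=np.array([np.cos(yaw0),np.sin(yaw0),0]); w=np.array([-u[1],u[0],0])
O=np.array([501.2,-11.5,0.])
def rel(goals):
    "goals: list of (clamp-frame xyz mm, world yaw) -> dp (m, tool axes), turn about tool z"
    o=get_obs(); M=R.from_euler("xyz",o["tcp_rot"]).as_matrix(); p=np.array(o["tool_pos"])
    for g,y in goals:
        d=M.T@(O+g[0]*u+g[1]*w+np.array([0,0,g[2]])-p)/1e3
        r=R.from_matrix(M.T@(R.from_euler("xyz",[np.pi,0,y]).as_matrix())).as_rotvec()
        print(d.round(4).tolist(),r.round(3).tolist())
E
python3 - <<'E'
from h import *
c=vision.capture("wrist"); print(np.array(c["T_tool_cam"]).round(2).tolist())
rel([((70,0,320),yaw0),((105,0,275),yaw0)])
E
```

```text
[[0.0, 0.97, 0.25, 65.79], [1.0, -0.0, -0.0, 0.01], [-0.0, 0.25, -0.97, -157.23], [0.0, 0.0, 0.0, 1.0]]
[-0.5305, -0.3273, -0.0934] [-0.0, 0.001, 2.421]
[-0.5568, -0.3042, -0.0484] [-0.0, 0.001, 2.421]
```

```bash
python3 -m pendant '{"dp":[[0,0,-0.05],[0,0,-0.093],[-0.05,-0.03,-0.093],[-0.1,-0.06,-0.093],[-0.15,-0.09,-0.093],[-0.2,-0.12,-0.093],[-0.25,-0.15,-0.093],[-0.3,-0.18,-0.093]],"rotation":[[0,0,0.17],[0,0,0.34],[0,0,0.51],[0,0,0.68],[0,0,0.85],[0,0,1.02],[0,0,1.19],[0,0,1.36]]}' 0; python3 -c "
from h import *
rel([((100,0,320),yaw0)])"
```

```text
time: 1.25
tool_pos: [396.4, 227.7, 319.8]
tcp_rot: [3.141, -0.0, 1.446]
contact_force: [0.8, 0.8, 0.1]
grip_width: 16.6
finger_force: 0.0
[-0.175, 0.2207, -0.0002] [0.0, -0.001, 1.055]
```

```bash
python3 -m pendant '{"dp":[[-0.03,0.037,0],[-0.06,0.074,0],[-0.09,0.111,0],[-0.12,0.148,0],[-0.15,0.185,0],[-0.175,0.2207,0],[-0.175,0.2207,0],[-0.175,0.2207,0]],"rotation":[[0,0,0.17],[0,0,0.34],[0,0,0.51],[0,0,0.68],[0,0,0.85],[0,0,1.02],[0,0,1.055],[0,0,1.055]]}' 0; python3 - <<'E'
from h import *
G=[]
for th in [1.25,1.15,1.05,.95,.85,.75,.6,.45,.3,.15,.05,0]:
    G.append(((150-192*np.cos(th)+6*np.sin(th)+9.5,0,72+192*np.sin(th)+6*np.cos(th)),yaw0))
    print(th,G[-1][0])
rel(G)
c=vision.capture("top"); save(c,"top1.png"); s=vision.capture("scene"); 
f=lambda x:cv2.resize(x[:,:,::-1],(400,400),interpolation=cv2.INTER_CUBIC)
cv2.imwrite("pics/c1.png",np.hstack([f(s["pixels"][90:290,190:390]),f(c["pixels"][160:360,260:460])]))
E
```

```text
time: 2.25
tool_pos: [593.5, 29.7, 319.4]
tcp_rot: [-3.141, 0.001, 0.398]
contact_force: [0.2, -0.7, 0.2]
grip_width: 0.4
finger_force: 0.0
1.25 (np.float64(104.65201413624193), 0, np.float64(256.09698109064414))
1.15 (np.float64(86.54699499180491), 0, np.float64(249.70160117532498))
1.05 (np.float64(69.17089815835253), 0, np.float64(241.53068560140161))
0.95 (np.float64(52.69733985167059), 0, np.float64(231.66587545634306))
0.85 (np.float64(37.29091842092518), 0, np.float64(220.2057366622461))
0.75 (np.float64(23.105569736366398), 0, np.float64(207.2647751377231))
0.6 (np.float64(4.423416777711966), 0, np.float64(185.36336858130488))
0.45 (np.float64(-10.776050447046586), 0, np.float64(160.91606516347227))
0.3 (np.float64(-22.151484672148325), 0, np.float64(134.47189861373081))
0.15 (np.float64(-29.447418168878507), 0, np.float64(106.62474790254731))
0.05 (np.float64(-31.96017498020946), 0, np.float64(87.58850206234004))
0 (np.float64(-32.5), 0, np.float64(78.0))
[0.0037, 0.003, 0.0633] [-0.001, 0.001, 0.007]
[-0.0144, 0.0029, 0.0697] [-0.001, 0.001, 0.007]
[-0.0318, 0.0027, 0.0779] [-0.001, 0.001, 0.007]
[-0.0482, 0.0026, 0.0878] [-0.001, 0.001, 0.007]
[-0.0636, 0.0025, 0.0992] [-0.001, 0.001, 0.007]
[-0.0778, 0.0025, 0.1122] [-0.001, 0.001, 0.007]
[-0.0965, 0.0023, 0.1341] [-0.001, 0.001, 0.007]
[-0.1117, 0.0023, 0.1586] [-0.001, 0.001, 0.007]
[-0.123, 0.0022, 0.185] [-0.001, 0.001, 0.007]
[-0.1303, 0.0022, 0.2129] [-0.001, 0.001, 0.007]
[-0.1328, 0.0022, 0.2319] [-0.001, 0.001, 0.007]
[-0.1333, 0.0022, 0.2415] [-0.001, 0.001, 0.007]
```

View pics/c1.png

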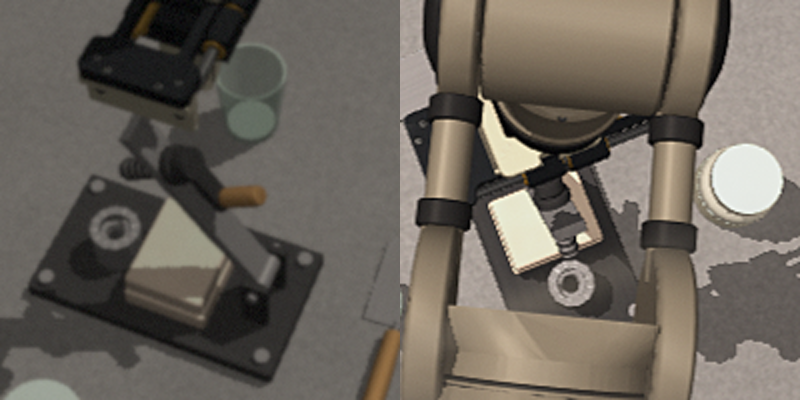

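The closed fingers hang above the bar behind its nose (scene crop about (185,110), nose at (135,130)), and nothing is in the way. I'll sweep the arc now.

```bash
python3 -m pendant '{"dp":[[0.003,0.003,0.02],[0.003,0.003,0.045],[0.0037,0.003,0.063],[-0.006,0.003,0.066],[-0.0144,0.003,0.07],[-0.023,0.003,0.074],[-0.032,0.003,0.078],[-0.04,0.003,0.083]],"rotation":[[0,0,0.007],[0,0,0.007],[0,0,0.007],[0,0,0.007],[0,0,0.007],[0,0,0.007],[0,0,0.007],[0,0,0.007]]}' 0;  python3 -m pendant '{"dp":[[-0.008,0,0.005],[-0.016,0,0.01],[-0.024,0,0.016],[-0.031,0,0.023],[-0.038,0,0.03],[-0.044,0,0.037],[-0.05,0,0.044],[-0.056,0,0.051]],"rotation":[[0,0,0],[0,0,0],[0,0,0],[0,0,0],[0,0,0],[0,0,0],[0,0,0],[0,0,0]]}'; python3 - <<'E'
from h import *
G=[((150-192*np.cos(th)+6*np.sin(th)+9.5,0,72+192*np.sin(th)+6*np.cos(th)),yaw0) for th in [.6,.5,.4,.3,.2,.1,.05,0]]
rel(G)
E
```

```text
time: 3.35
tool_pos: [557.7, 10.8, 236.8]
tcp_rot: [3.141, -0.001, 0.39]
contact_force: [0.0, -0.7, 0.7]
grip_width: 0.5
finger_force: 0.0
time: 4.35
tool_pos: [505.9, -10.4, 185.2]
tcp_rot: [-3.141, 0.0, 0.39]
contact_force: [1.4, 0.2, 1.3]
grip_width: 0.3
finger_force: 1.1
[-0.0004, -0.0008, -0.0002] [-0.0, 0.0, -0.001]
[-0.0109, -0.0007, 0.0159] [-0.0, 0.0, -0.001]
[-0.0198, -0.0007, 0.0329] [-0.0, 0.0, -0.001]
[-0.027, -0.0007, 0.0507] [-0.0, 0.0, -0.001]
[-0.0323, -0.0007, 0.0692] [-0.0, 0.0, -0.001]
[-0.0357, -0.0007, 0.088] [-0.0, 0.0, -0.001]
[-0.0368, -0.0007, 0.0976] [-0.0, 0.0, -0.001]
[-0.0373, -0.0007, 0.1072] [-0.0, 0.0, -0.001]
```

```bash
python3 -m pendant '{"dp":[[-0.006,0,0.008],[-0.011,0,0.016],[-0.016,0,0.024],[-0.020,0,0.033],[-0.024,0,0.042],[-0.027,0,0.051],[-0.030,0,0.06],[-0.032,0,0.069]],"rotation":[[0,0,0],[0,0,0],[0,0,0],[0,0,0],[0,0,0],[0,0,0],[0,0,0],[0,0,0]]}' ; python3 -m pendant '{"dp":[[-0.002,0,0.008],[-0.003,0,0.016],[-0.004,0,0.024],[-0.005,0,0.030],[-0.005,0,0.034],[-0.005,0,0.036],[-0.005,0,0.038],[-0.005,0,0.039]],"rotation":[[0,0,0],[0,0,0],[0,0,0],[0,0,0],[0,0,0],[0,0,0],[0,0,0],[0,0,0]]}'
```

```text
time: 5.35
tool_pos: [476.4, -22.4, 116.0]
tcp_rot: [-3.141, 0.001, 0.39]
contact_force: [-0.3, -0.7, 1.3]
grip_width: 0.5
finger_force: 0.7
time: 6.35
tool_pos: [472.0, -24.3, 78.1]
tcp_rot: [-3.142, 0.0, 0.39]
contact_force: [-6.9, -0.4, 16.2]
grip_width: 0.4
finger_force: 8.2
```

```bash
python3 - <<'E'
from h import *
rel([((-32.5,0,78),yaw0)])
s=vision.capture("scene"); 
cv2.imwrite("pics/c2.png",cv2.resize(s["pixels"][90:290,190:390][:,:,::-1],(500,500),interpolation=cv2.INTER_CUBIC))
E
```

```text
[-0.0006, -0.0007, 0.0001] [-0.0, 0.0, -0.001]
```

View pics/c2.png

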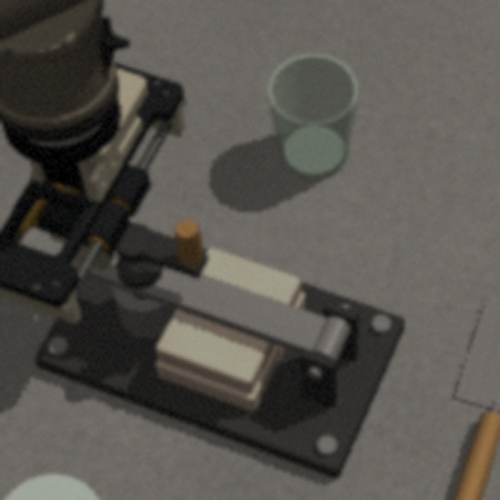

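The bar is flat over the mould, with the fingertip at 78.1 mm on the nose and 16 N of force. The knob stands upright near crop (188,240). I'll lift off and measure it with the scene and wrist cameras.

```bash
python3 -m pendant '{"dp":[[0,0,0],[0,0,0],[0,0,-0.02],[0,0,-0.06],[-0.02,0,-0.11],[-0.04,0,-0.15],[-0.05,0,-0.15],[-0.05,0,-0.15]],"rotation":[[0,0,0],[0,0,0],[0,0,0],[0,0,0],[0,0,0],[0,0,0],[0,0,0],[0,0,0]]}'; cat >> h.py <<'E'
def wray(c,o,uu,vv):
    f=f_of(c); x,y=uu-c["cx"],vv-c["cy"]; r=np.hypot(x,y); th=r/f
    d=np.array([np.sin(th)*x/r,-np.sin(th)*y/r,-np.cos(th)])
    T=np.eye(4); T[:3,:3]=R.from_euler("xyz",o["tcp_rot"]).as_matrix(); T[:3,3]=o["tool_pos"]; T=T@np.array(c["T_tool_cam"])
    return T[:3,3],T[:3,:3]@d
def blobs(c,off=0):
    h=cv2.cvtColor(c["pixels"],cv2.COLOR_RGB2HSV); m=cv2.inRange(h,(5,120,60),(22,255,255))
    n,l,st,ce=cv2.connectedComponentsWithStats(m)
    return [(ce[i].round(1).tolist(),st[i].tolist()) for i in range(1,n) if st[i][4]>40]
E
python3 - <<'E'
from h import *
s=vision.capture("scene"); o=get_obs(); w_=vision.capture("wrist")
save(w_,"w1.png"); save(s,"s3.png"); print(blobs(s)); print(blobs(w_))
E
```

```text
time: 7.4
tool_pos: [425.5, -43.2, 227.1]
tcp_rot: [-3.141, 0.0, 0.389]
contact_force: [-0.1, 0.6, 0.6]
grip_width: 0.3
finger_force: 0.0
[([346.0, 1.3], [323, 0, 47, 5, 156]), ([538.8, 52.8], [443, 23, 193, 65, 2743]), ([619.6, 41.7], [596, 22, 44, 38, 482]), ([533.4, 114.2], [505, 99, 59, 31, 1526]), ([499.0, 125.0], [495, 110, 8, 27, 142]), ([533.9, 140.7], [509, 137, 41, 10, 183]), ([264.9, 183.1], [261, 178, 10, 14, 63]), ([379.2, 280.1], [369, 255, 22, 50, 452]), ([23.1, 460.0], [0, 448, 42, 32, 170]), ([181.1, 471.7], [159, 457, 53, 23, 640]), ([14.3, 472.6], [0, 464, 36, 16, 446])]
[([323.8, 58.2], [311, 42, 26, 34, 732]), ([316.8, 321.4], [314, 290, 6, 65, 302]), ([335.7, 321.2], [332, 290, 7, 65, 328]), ([331.2, 365.7], [115, 356, 351, 17, 2033]), ([481.0, 474.2], [456, 466, 49, 14, 471])]
```

View pics/w1.png

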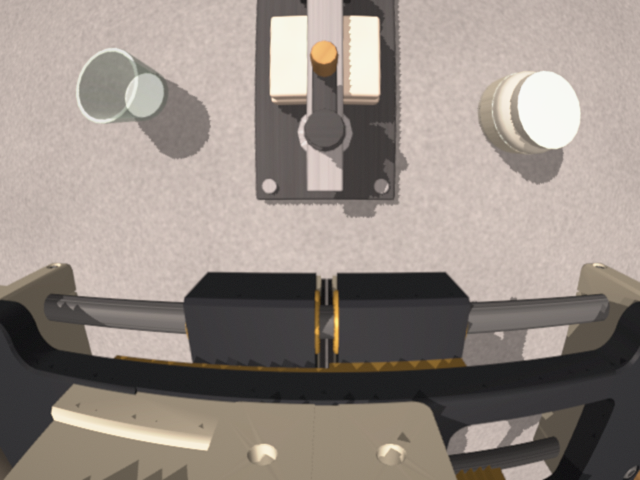

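The wrist view shows the knob's top disc at (323.5,54) and its base near (324,72). The bolt head is at (323,129), and the crank points along the bar.

```bash
python3 - <<'E'
from h import *
s=vision.capture("scene"); o=get_obs(); c=vision.capture("wrist")
def cl(p): d=p-O; return np.round([d@u,d@w,p[2]],1)
p,e=tri(ray(s,264.9,183.1),wray(c,o,323.8,59)); print("knob mid",p,e,cl(p))
p,e=tri(ray(s,264.6,179.5),wray(c,o,323.5,54)); print("knob top",p,e,cl(p))
for z in(158,160,162):
    a,d=wray(c,o,323.5,54); q=a+d*(z-a[2])/d[2]; print("wrist top",z,cl(q))
a,d=wray(c,o,323,129);q=a+d*(135-a[2])/d[2]; print("bolt head",cl(q))
q=ray(s,264.9,183.1); q=q[0]+q[1]*(142-q[0][2])/q[1][2]; print("scene",cl(q))
E
```

```text
knob mid [541.48907454   6.51761045 147.76650723] 0.7825454297230924 [ 44.1   1.3 147.8]
knob top [541.83710281   6.80743436 158.92734239] 0.8708872737357836 [ 44.5   1.4 158.9]
wrist top 158 [ 44.5   1.1 158. ]
wrist top 160 [ 44.    1.1 160. ]
wrist top 162 [ 43.4   1.1 162. ]
bolt head [ -1.    1.7 135. ]
scene [ 42.3   4.9 142. ]
```

```bash
python3 - <<'E'
from h import *
rel([((44.5,1.1,228),yaw0),((44.5,1.1,132),yaw0)])
E
```

```text
[0.1261, -0.0016, -0.0016] [-0.002, 0.001, -0.001]
[0.1263, -0.0015, 0.0944] [-0.002, 0.001, -0.001]
```

```bash
python3 -m pendant '{"dp":[[0.04,-0.0015,0],[0.08,-0.0015,0],[0.12,-0.0015,0],[0.126,-0.0015,0],[0.126,-0.0015,0.03],[0.126,-0.0015,0.06],[0.126,-0.0015,0.085],[0.126,-0.0015,0.0945]],"rotation":[[0,0,0],[0,0,0],[0,0,0],[0,0,0],[0,0,0],[0,0,0],[0,0,0],[0,0,0]]}' 0.03; python3 - <<'E'
from h import *
for a in (.05,.15,.25,.35,.45,.55,.65,.7): print(a,round(.045*(np.cos(a)-1),4),round(-.045*np.sin(a),4))
s=vision.capture("scene"); c=vision.capture("wrist"); print(blobs(c));print([b for b in blobs(s) if 200<b[0][0]<330])
cv2.imwrite("pics/c4.png",np.hstack([cv2.resize(s["pixels"][90:290,190:390],(400,400)),cv2.resize(c["pixels"][80:480,120:520],(400,400))])[:,:,::-1])
E
```

```text
time: 8.6
tool_pos: [540.5, 6.0, 131.3]
tcp_rot: [-3.14, 0.003, 0.39]
contact_force: [0.5, 0.0, -0.0]
grip_width: 30.2
finger_force: 0.0
0.05 -0.0001 -0.0022
0.15 -0.0005 -0.0067
0.25 -0.0014 -0.0111
0.35 -0.0027 -0.0154
0.45 -0.0045 -0.0196
0.55 -0.0066 -0.0235
0.65 -0.0092 -0.0272
0.7 -0.0106 -0.029
[([326.7, 289.3], [307, 271, 40, 34, 1114]), ([251.8, 320.8], [246, 289, 15, 64, 586]), ([400.7, 321.0], [392, 289, 16, 64, 624]), ([378.2, 364.5], [170, 353, 353, 20, 2023])]
[]
```

View pics/c4.png

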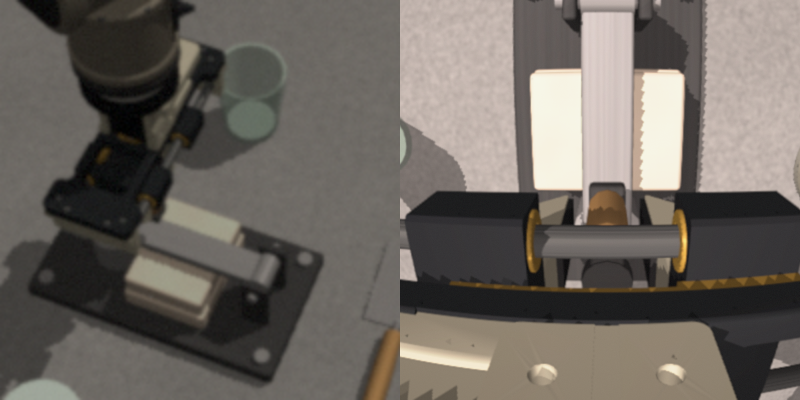

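The wrist view shows the knob between the open fingers at full-frame (327,289). The scene view shows the bar down and the glass untouched. I'll turn backward.

```bash
python3 -m pendant '{"dp":[[-0.0001,-0.0022,0],[-0.0005,-0.0067,0],[-0.0014,-0.0111,0],[-0.0027,-0.0154,0],[-0.0045,-0.0196,0],[-0.0066,-0.0235,0],[-0.0092,-0.0272,0],[-0.0106,-0.029,0]],"rotation":[[0,0,-0.05],[0,0,-0.15],[0,0,-0.25],[0,0,-0.35],[0,0,-0.45],[0,0,-0.55],[0,0,-0.65],[0,0,-0.7]]}'; python3 - <<'E'
from h import *
rel([((45*np.cos(.7),.8+45*np.sin(.7),131.5),yaw0+.7)])
c=vision.capture("wrist"); print(blobs(c)[:2])
E
```

```text
time: 9.7
tool_pos: [522.4, 28.5, 134.9]
tcp_rot: [3.138, -0.001, 1.092]
contact_force: [1.6, -1.2, 0.3]
grip_width: 29.6
finger_force: 1.2
[0.0003, -0.001, 0.0034] [0.004, -0.001, 0.001]
[([557.2, 71.9], [515, 28, 83, 89, 2006]), ([339.5, 290.6], [321, 273, 41, 32, 1042])]
```

```bash
python3 -m pendant '{"dp":[[-0.0001,-0.0022,0.001],[-0.0005,-0.0067,0.002],[-0.0014,-0.0111,0.003],[-0.0027,-0.0154,0.003],[-0.0045,-0.0196,0.003],[-0.0056,-0.0216,0.003]],"rotation":[[0,0,-0.05],[0,0,-0.15],[0,0,-0.25],[0,0,-0.35],[0,0,-0.45],[0,0,-0.5]]}'; python3 - <<'E'
from h import *
rel([((45*np.cos(1.2),.8+45*np.sin(1.2),131.5),yaw0+1.2)])
c=vision.capture("wrist"); print(blobs(c)[:3])
E
```

```text
time: 10.5
tool_pos: [500.8, 33.8, 131.8]
tcp_rot: [3.137, 0.0, 1.591]
contact_force: [2.1, 0.6, 1.9]
grip_width: 30.1
finger_force: 1.3
[0.0004, -0.0008, 0.0003] [0.005, 0.0, 0.0]
[([607.9, 209.5], [591, 161, 32, 98, 1584]), ([339.7, 291.6], [321, 275, 41, 30, 974]), ([251.7, 321.1], [245, 289, 16, 64, 590])]
```

```bash
python3 -m pendant '{"dp":[[-0.0001,-0.0022,0],[-0.0005,-0.0067,0],[-0.0014,-0.0111,0],[-0.0027,-0.0154,0],[-0.0045,-0.0196,0],[-0.0056,-0.0216,0]],"rotation":[[0.001,0,-0.05],[0.002,0,-0.15],[0.003,0,-0.25],[0.004,0,-0.35],[0.004,0,-0.45],[0.004,0,-0.5]]}'; python3 - <<'E'
from h import *
rel([((45*np.cos(1.7),.8+45*np.sin(1.7),131.5),yaw0+1.7)])
c=vision.capture("wrist"); print(blobs(c)[:3])
E
```

```text
time: 11.3
tool_pos: [478.5, 27.9, 131.1]
tcp_rot: [-3.14, -0.0, 2.09]
contact_force: [1.4, 0.9, -0.4]
grip_width: 30.1
finger_force: 1.1
[0.0003, 0.0002, -0.0004] [-0.002, -0.0, -0.001]
[([339.6, 289.9], [321, 271, 41, 34, 1097]), ([251.9, 320.8], [246, 289, 15, 64, 585]), ([400.7, 320.8], [392, 289, 16, 64, 618])]
```

```bash
python3 - <<'E'
from h import *
s=vision.capture("scene"); o=get_obs(); c=vision.capture("wrist")
print([b for b in blobs(s) if 200<b[0][0]<330])
T=np.eye(4); T[:3,:3]=R.from_euler("xyz",o["tcp_rot"]).as_matrix(); T[:3,3]=o["tool_pos"]; T=T@np.array(c["T_tool_cam"]);Ti=np.linalg.inv(T)
def wp(p):
    q=Ti[:3,:3]@p+Ti[:3,3]; th=np.arctan2(np.hypot(q[0],q[1]),-q[2]); a=np.arctan2(-q[1],q[0]); f=f_of(c)
    return np.round([c["cx"]+f*th*np.cos(a),c["cy"]+f*th*np.sin(a)],1)
for sink in(0,2,4,8):
    for a in(1.57,):
        print(sink,"outer base edge",wp(O+.8*w+54*(np.cos(a)*u+np.sin(a)*w)+np.array([0,0,122-sink])),"arm end",wp(O+.8*w+54*(np.cos(a)*u+np.sin(a)*w)+np.array([0,0,115-sink])))
cv2.imwrite("pics/c5.png",np.hstack([cv2.resize(s["pixels"][90:290,190:390],(400,400)),cv2.resize(c["pixels"][200:360,240:400],(400,400))])[:,:,::-1])
E
```

```text
[]
0 outer base edge [341.7 273.7] arm end [341.2 269.1]
2 outer base edge [341.6 272.3] arm end [341.  267.8]
4 outer base edge [341.4 271. ] arm end [340.9 266.6]
8 outer base edge [341.1 268.4] arm end [340.6 264.2]
```

View pics/c5.png

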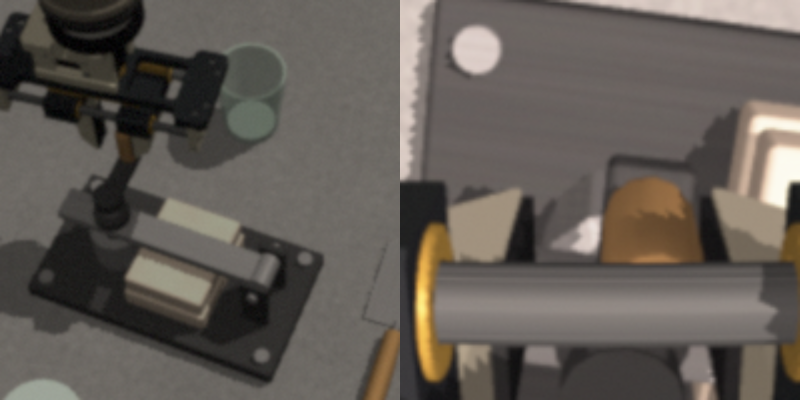

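The scene view shows the crank now pointing across the clamp (bolt head near crop (110,205)). The wrist view shows the knob against one finger. Whether it has dropped is unclear, so I'll compare the bolt head's height with the earlier picture.

```bash
python3 - <<'E'
from h import *
a=cv2.imread("pics/s3.png"); s=vision.capture("scene"); b=s["pixels"][:,:,::-1]
for z in (122,118,112): print(z,np.round(proj(s,O+.8*w+np.array([0,0,z])),1))
f=lambda x:np.clip(cv2.resize(x[165:225,215:275],(400,400),interpolation=cv2.INTER_CUBIC).astype(float)*2,0,255).astype(np.uint8)
m=np.hstack([f(a),f(b)]); 
for y in range(0,400,50): m[y,:]=(0,255,0)
cv2.imwrite("pics/c6.png",m)
E
```

```text
122 [243.2 183.6]
118 [243.5 184.8]
112 [243.9 186.7]
```

View pics/c6.png

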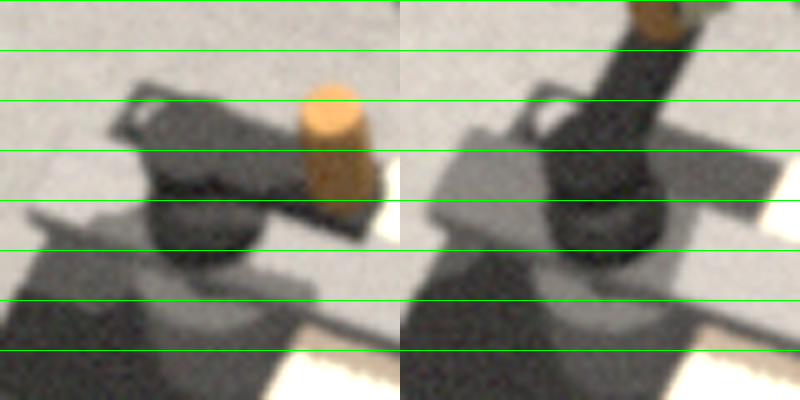

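Less of the bush shows below the crank arm (about 58 rows against 75), so the bolt looks lower, as it would after the drop. Turning on to about 2.35 rad back makes the drop certain, and it raises the bolt by less than 2 mm if it has already dropped.

```bash
python3 -m pendant '{"dp":[[-0.0005,-0.0067,0],[-0.0014,-0.0111,0],[-0.0027,-0.0154,0],[-0.0045,-0.0196,0],[-0.0066,-0.0235,0],[-0.0092,-0.0272,0],[-0.0122,-0.0307,0],[-0.0136,-0.0323,0]],"rotation":[[0,0,-0.15],[0,0,-0.25],[0,0,-0.35],[0,0,-0.45],[0,0,-0.55],[0,0,-0.65],[0,0,-0.75],[0,0,-0.8]]}'; python3 - <<'E'
from h import *
rel([((45*np.cos(2.5),.8+45*np.sin(2.5),131.5),yaw0+2.5)])
c=vision.capture("wrist"); print(blobs(c)[:3]); print(get_obs()["joint_positions"])
E
```

```text
time: 12.5
tool_pos: [457.0, -0.0, 130.7]
tcp_rot: [-3.14, -0.002, 2.89]
contact_force: [1.7, 1.6, 0.5]
grip_width: 29.4
finger_force: 1.0
[-0.0002, 0.0005, -0.0008] [-0.001, -0.002, -0.001]
[([339.3, 291.0], [321, 274, 40, 31, 993]), ([251.8, 320.6], [246, 289, 15, 64, 600]), ([400.7, 320.9], [392, 289, 16, 64, 613])]
[-1.67400326e-01  3.30909822e-01  1.84045615e+00 -1.71892881e-03
  9.72955469e-01 -1.48731400e+00]
```

```bash
python3 -m pendant '{"dp":[[0,0,-0.03],[0,0,-0.07],[0,0,-0.097],[-0.04,0,-0.097],[-0.08,0,-0.097],[-0.12,0,-0.097],[-0.126,0,-0.097],[-0.126,0,-0.097]],"rotation":[[0,0,0],[0,0,0],[0,0,0],[0,0,0],[0,0,0],[0,0,0],[0,0,0],[0,0,0]]}'; python3 - <<'E'
from h import *
s=vision.capture("scene"); o=get_obs(); c=vision.capture("wrist")
B=[b for b in blobs(s) if 200<b[0][0]<330]; W=blobs(c); print(B,W[:4]); save(s,"s7.png"); save(c,"w7.png")
cv2.imwrite("pics/c7.png",np.hstack([cv2.resize(s["pixels"][140:240,190:290],(400,400)),cv2.resize(c["pixels"][0:200,220:420],(400,400))])[:,:,::-1])
E
```

```text
time: 13.55
tool_pos: [578.3, -31.2, 226.3]
tcp_rot: [-3.139, -0.005, 2.889]
contact_force: [-0.2, 1.9, 0.2]
grip_width: 29.8
finger_force: 0.0
[] [([335.0, 65.3], [323, 49, 26, 34, 685]), ([251.9, 320.5], [246, 289, 15, 64, 607]), ([400.7, 320.8], [392, 289, 16, 64, 616]), ([376.4, 364.7], [170, 353, 353, 20, 2167])]
```

View pics/c7.png

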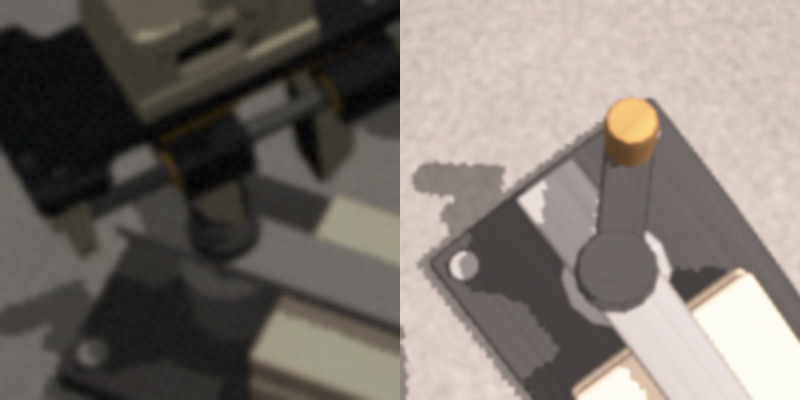

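The scene view is blocked by the gripper. The wrist view shows the knob's top disc at full-frame (336,62) and the bolt head at (328,135). I'll shift sideways for a second view that also clears the scene camera.

```bash
python3 -m pendant '{"dp":[[0,0.04,0],[0,0.08,0],[0,0.12,0],[0,0.12,0],[0,0.12,0]],"rotation":[[0,0,0],[0,0,0],[0,0,0],[0,0,0],[0,0,0]]}'; python3 - <<'E'
from h import *
def cl(p): d=p-O; return np.round([d@u,d@w,p[2]],1)
s=vision.capture("scene"); o=get_obs(); c=vision.capture("wrist"); save(s,"s8.png"); save(c,"w8.png")
B=[b for b in blobs(s) if 200<b[0][0]<330]; W=[b for b in blobs(c) if b[1][1]<200]; print(B,W)
a,d1=wray(c,o,*W[0][0])
o7=dict(tool_pos=np.array([578.3,-31.2,226.3]),tcp_rot=np.array([-3.139,-.005,2.889]))
p,e=tri(wray(c,o7,335,65.3),(a,d1)); print("w7-w8 mid",cl(p),e)
if B: p,e=tri(ray(s,*B[0][0]),(a,d1)); print("s8-w8 mid",cl(p),e); p,e=tri(ray(s,*B[0][0]),wray(c,o7,335,65.3)); print("s8-w7",cl(p),e)
E
```

```text
time: 14.28
tool_pos: [608.1, 84.7, 227.0]
tcp_rot: [-3.139, -0.003, 2.89]
contact_force: [-0.3, -0.2, -0.5]
grip_width: 30.2
finger_force: 0.0
[([232.8, 158.6], [228, 153, 10, 17, 75])] [([165.4, 76.0], [147, 62, 39, 29, 788])]
w7-w8 mid [-32.4  31.5 135.7] 0.1311133096182212
s8-w8 mid [-32.1  32.1 139. ] 2.365099011790624
s8-w7 [-31.4  30.2 143. ] 0.5526081721750095
```

Like for like, the knob's middle has fallen from 147.8 to about 143 mm (second pair 139 mm) at 2.37 rad back, so the bolt has dropped. Next I'll cage the knob again and turn forward.

```bash
python3 - <<'E'
from h import *
rel([((-32.3,31.3,226),yaw0+2.4),((-32.3,31.3,121),yaw0+2.4)])
for a in np.arange(1,9)*.15: print(round(a,2),round(.045*(np.cos(a)-1),4),round(.045*np.sin(a),4))
E
```

```text
[0.1245, -0.1136, 0.0016] [-0.002, -0.003, 0.098]
[0.1242, -0.1134, 0.1066] [-0.002, -0.003, 0.098]
0.15 -0.0005 0.0067
0.3 -0.002 0.0133
0.45 -0.0045 0.0196
0.6 -0.0079 0.0254
0.75 -0.0121 0.0307
0.9 -0.017 0.0352
1.05 -0.0226 0.039
1.2 -0.0287 0.0419
```

```bash
python3 -m pendant '{"dp":[[0.042,-0.038,0],[0.084,-0.076,0],[0.1245,-0.1136,0],[0.1245,-0.1136,0],[0.1245,-0.1136,0.03],[0.1244,-0.1135,0.06],[0.1243,-0.1135,0.09],[0.1242,-0.1134,0.1065]],"rotation":[[0,-0.001,0.03],[-0.001,-0.002,0.06],[-0.002,-0.003,0.098],[-0.002,-0.003,0.098],[-0.002,-0.003,0.098],[-0.002,-0.003,0.098],[-0.002,-0.003,0.098],[-0.002,-0.003,0.098]]}' 0.03
python3 -c "
from h import *
rel([((45*np.cos(2.4),.8+45*np.sin(2.4),121),yaw0+2.4)]); print(blobs(vision.capture('wrist'))[:3])"
```

```text
time: 15.38
tool_pos: [460.0, 5.5, 119.6]
tcp_rot: [-3.141, -0.001, 2.791]
contact_force: [-0.3, -1.0, 0.3]
grip_width: 29.8
finger_force: 0.0
[0.001, -0.0013, -0.0014] [-0.0, -0.001, -0.0]
[([325.1, 292.8], [306, 278, 39, 27, 846]), ([252.0, 320.2], [246, 289, 15, 64, 577]), ([400.7, 321.0], [392, 289, 16, 64, 618])]
```

```bash
for i in 1; do :; done; python3 -m pendant '{"dp":[[0.0,0.0062,0],[-0.0015,0.0125,0],[-0.004,0.0188,0],[-0.0073,0.0246,0],[-0.0115,0.0299,0],[-0.0164,0.0344,0],[-0.022,0.0382,0],[-0.028,0.0411,0]],"rotation":[[0,0,0.15],[0,0,0.3],[0,0,0.45],[0,0,0.6],[0,0,0.75],[0,0,0.9],[0,0,1.05],[0,0,1.2]]}'; python3 -c "
from h import *
rel([((45*np.cos(1.2),.8+45*np.sin(1.2),119.5),yaw0+1.2)]); print(blobs(vision.capture('wrist'))[:3])"
```

```text
time: 16.42
tool_pos: [500.5, 34.7, 121.0]
tcp_rot: [-3.141, 0.0, 1.586]
contact_force: [-1.4, -0.8, -1.0]
grip_width: 29.8
finger_force: 0.9
[-0.0004, -0.0006, 0.0015] [-0.001, 0.0, -0.005]
[([616.8, 214.3], [600, 165, 32, 99, 1604]), ([312.4, 293.4], [292, 279, 40, 26, 824]), ([251.7, 321.0], [245, 289, 16, 64, 592])]
```

Knob follows against the other finger. Continue with the same arc.

```bash
python3 -m pendant '{"dp":[[-0.0005,0.0063,0],[-0.0022,0.0128,0.001],[-0.0047,0.0191,0.001],[-0.0082,0.0248,0.001],[-0.0124,0.0301,0.001],[-0.0174,0.0346,0.001],[-0.023,0.0384,0.001],[-0.0291,0.0413,0.0015]],"rotation":[[0,0,0.15],[0,0,0.3],[0,0,0.45],[0,0,0.6],[0,0,0.75],[0,0,0.9],[0,0,1.05],[0,0,1.2]]}';  python3 -c "
from h import *
rel([((45,.8,118),yaw0)]); print(blobs(vision.capture('wrist'))[:3])"
```

```text
time: 17.48
tool_pos: [542.6, 6.8, 119.6]
tcp_rot: [-3.141, -0.0, 0.389]
contact_force: [-0.7, 1.9, 0.3]
grip_width: 30.3
finger_force: 1.0
[-0.0003, 0.0003, 0.0016] [-0.001, -0.0, -0.002]
[([312.3, 293.1], [292, 278, 40, 27, 846]), ([251.8, 320.8], [246, 289, 15, 64, 584]), ([400.7, 321.0], [392, 289, 16, 64, 620])]
```

```bash
python3 -m pendant '{"dp":[[-0.0005,0.0067,0],[-0.002,0.0133,0],[-0.0045,0.0196,0],[-0.0079,0.0254,0],[-0.0121,0.0307,0],[-0.017,0.0352,0],[-0.0226,0.039,0],[-0.0287,0.0419,0]],"rotation":[[0,0,0.15],[0,0,0.3],[0,0,0.45],[0,0,0.6],[0,0,0.75],[0,0,0.9],[0,0,1.05],[0,0,1.2]]}';  python3 -c "
from h import *
rel([((45*np.cos(1.2),.8-45*np.sin(1.2),118),yaw0-1.2)]); print(blobs(vision.capture('wrist'))[:3]);print(get_obs()['joint_positions'])"
```

```text
time: 18.52
tool_pos: [532.2, -43.1, 119.7]
tcp_rot: [-3.141, -0.0, -0.809]
contact_force: [1.6, 1.9, -0.5]
grip_width: 29.6
finger_force: 0.9
[0.0, 0.0003, 0.0017] [-0.001, -0.0, -0.0]
[([49.0, 142.5], [34, 91, 32, 108, 1637]), ([312.4, 292.9], [292, 278, 40, 27, 860]), ([251.9, 320.9], [246, 289, 15, 64, 605])]
[-2.25619672e-01  4.66783546e-01  1.65122230e+00  2.50697957e-05
  1.02305376e+00  2.16058171e+00]
```

```bash
python3 -m pendant '{"dp":[[0,-0.003,-0.03],[0,-0.003,-0.07],[0,-0.003,-0.107],[-0.04,-0.003,-0.107],[-0.08,-0.003,-0.107],[-0.12,-0.003,-0.107],[-0.126,-0.003,-0.107],[-0.126,-0.003,-0.107]],"rotation":[[0,0,0],[0,0,0],[0,0,0],[0,0,0],[0,0,0],[0,0,0],[0,0,0],[0,0,0]]}'; python3 - <<'E'
from h import *
def cl(p): d=p-O; return np.round([d@u,d@w,p[2]],1)
s=vision.capture("scene"); o=get_obs(); c=vision.capture("wrist")
B=[b for b in blobs(s) if 200<b[0][0]<330]; W=[b for b in blobs(c) if b[1][1]<200]; print(B,W)
for b in B:
  for x in W: p,e=tri(ray(s,*b[0]),wray(c,o,*x[0])); print("mid",cl(p),e)
E
```

```text
time: 19.58
tool_pos: [447.4, 50.2, 226.9]
tcp_rot: [-3.141, -0.001, -0.805]
contact_force: [0.9, -0.1, -0.2]
grip_width: 29.9
finger_force: 0.0
[([243.2, 200.5], [238, 195, 11, 16, 94])] [([112.4, 37.7], [94, 0, 38, 79, 1126]), ([323.5, 65.0], [311, 49, 26, 33, 681])]
mid [ 76.7 -41.8 235.7] 96.04733741547298
mid [ 21.  -38.2 136.7] 0.39592542515384255
```

The knob's middle is now at 136.7 mm, 11 mm lower than at the start, so the thread is engaged. I'll give the gripper a half turn in the air to regain wrist range.

```bash
python3 -m pendant '{"dp":[[0,0,0],[0,0,0],[0,0,0],[0,0,0],[0,0,0],[0,0,0],[0,0,0],[0,0,0]],"rotation":[[0,0,-0.18],[0,0,-0.36],[0,0,-0.54],[0,0,-0.72],[0,0,-0.9],[0,0,-1.08],[0,0,-1.26],[0,0,-1.44]]}' >/dev/null; python3 -m pendant '{"dp":[[0,0,0],[0,0,0],[0,0,0],[0,0,0],[0,0,0],[0,0,0],[0,0,0],[0,0,0]],"rotation":[[0,0,-0.18],[0,0,-0.36],[0,0,-0.54],[0,0,-0.72],[0,0,-0.9],[0,0,-1.08],[0,0,-1.26],[0,0,-1.44]]}';  python3 -c "
from h import *
rel([((21.6,-38.4,225),yaw0-1.07+np.pi),((21.6,-38.4,117.5),yaw0-1.07+np.pi)])"
```

```text
time: 21.68
tool_pos: [447.6, 49.4, 226.1]
tcp_rot: [-3.141, -0.0, 2.078]
contact_force: [0.7, 0.4, -0.7]
grip_width: 29.7
finger_force: 0.0
[-0.1199, 0.0343, 0.0011] [-0.0, -0.0, -0.385]
[-0.1199, 0.0343, 0.1086] [-0.0, -0.0, -0.385]
```

```bash
python3 -m pendant '{"dp":[[-0.06,0.017,0],[-0.12,0.034,0],[-0.12,0.034,0],[-0.12,0.034,0.03],[-0.12,0.034,0.06],[-0.12,0.034,0.09],[-0.12,0.0343,0.107],[-0.12,0.0343,0.1085]],"rotation":[[0,0,-0.18],[0,0,-0.36],[0,0,-0.385],[0,0,-0.385],[0,0,-0.385],[0,0,-0.385],[0,0,-0.385],[0,0,-0.385]]}' 0.03;  python3 -c "
from h import *
rel([((21.6,-38.4,117.5),yaw0-1.07+np.pi)]); print(blobs(vision.capture('wrist'))[:3])"
```

```text
time: 22.68
tool_pos: [533.7, -38.6, 116.5]
tcp_rot: [-3.14, -0.003, 2.457]
contact_force: [0.0, 0.1, 0.8]
grip_width: 30.1
finger_force: 0.0
[-0.0018, 0.0012, -0.001] [-0.002, -0.003, -0.006]
[([327.9, 295.3], [310, 283, 37, 22, 637]), ([252.1, 320.5], [246, 289, 16, 64, 576]), ([400.7, 320.9], [392, 289, 16, 64, 620])]
```

```bash
python3 -m pendant '{"dp":[[-0.001,-0.006,0],[0.0005,-0.0125,0],[0.003,-0.019,0],[0.0063,-0.0248,0],[0.0105,-0.03,0],[0.0154,-0.0345,0],[0.021,-0.0385,0],[0.0272,-0.0415,0]],"rotation":[[0,0,0.15],[0,0,0.3],[0,0,0.45],[0,0,0.6],[0,0,0.75],[0,0,0.9],[0,0,1.05],[0,0,1.2]]}';  python3 -c "
from h import *
a=-2.27
rel([((45*np.cos(a),.8+45*np.sin(a),117),yaw0+a+np.pi)]); print(blobs(vision.capture('wrist'))[:3])"
```

```text
time: 23.72
tool_pos: [488.3, -54.0, 119.1]
tcp_rot: [3.138, -0.0, 1.252]
contact_force: [1.6, -0.1, -1.9]
grip_width: 29.8
finger_force: 1.0
[0.0, -0.0011, 0.0021] [0.003, -0.0, -0.011]
[([596.4, 31.5], [564, 0, 61, 68, 1359]), ([340.3, 291.1], [321, 274, 41, 31, 1018]), ([251.6, 321.0], [245, 289, 16, 64, 587])]
```

```bash
python3 -m pendant '{"dp":[[0.0005,-0.0075,0.001],[0.002,-0.0143,0.002],[0.0045,-0.0206,0.002],[0.008,-0.0264,0.002],[0.0123,-0.0316,0.002],[0.0172,-0.036,0.002],[0.0228,-0.0398,0.002],[0.029,-0.0427,0.002]],"rotation":[[0,0,0.14],[0.001,0,0.29],[0.002,0,0.44],[0.003,0,0.59],[0.003,0,0.74],[0.003,0,0.89],[0.003,0,1.04],[0.003,0,1.19]]}';  python3 -c "
from h import *
a=-3.47
rel([((45*np.cos(a),.8+45*np.sin(a),117),yaw0+a+np.pi)]); print(blobs(vision.capture('wrist'))[:3])"
```

```text
time: 24.78
tool_pos: [456.0, -13.1, 116.6]
tcp_rot: [-3.14, 0.001, 0.064]
contact_force: [-0.2, -2.1, -1.6]
grip_width: 29.6
finger_force: 1.0
[-0.0, 0.0005, -0.0004] [-0.001, 0.001, 0.002]
[([340.6, 291.7], [322, 275, 40, 30, 938]), ([251.8, 320.9], [246, 289, 15, 64, 585]), ([400.8, 320.5], [392, 289, 16, 64, 628])]
```

```bash
python3 -m pendant '{"dp":[[0.0005,-0.0063,0],[0.002,-0.0128,0],[0.0045,-0.0191,0],[0.0079,-0.0249,0],[0.0121,-0.0302,0],[0.017,-0.0347,0],[0.0207,-0.0374,0],[0.0207,-0.0374,0]],"rotation":[[0,0,0.15],[0,0,0.3],[0,0,0.45],[0,0,0.6],[0,0,0.75],[0,0,0.9],[0,0,1.0],[0,0,1.0]]}'; python3 -m pendant '{"dp":[[0,0,0],[0,0,0],[0,0,0],[0,0,0],[0,0,0],[0,0,0],[0,0,0],[0,0,0]],"rotation":[[0,0,0],[0,0,0],[0,0,0],[0,0,0],[0,0,0],[0,0,0],[0,0,0],[0,0,0]]}' 0.01; python3 - <<'E'
from h import *
def cl(p): d=p-O; return np.round([d@u,d@w,p[2]],1)
o=get_obs(); p=cl(np.array(o["tool_pos"])); print(p,np.arctan2(p[1]-.8,p[0])-2*np.pi, abs(o["dq"]).max())
s=vision.capture("scene"); c=vision.capture("wrist"); save(s,"s9.png")
print([b for b in blobs(s) if 200<b[0][0]<330],blobs(c)[:3])
def gd(x): return cv2.cvtColor(x,cv2.COLOR_BGR2GRAY).astype(float)
n=np.abs(gd(cv2.imread("pics/scene0.png"))-gd(cv2.imread("pics/s9.png")))
# bystanders: change in boxes round glass, tub, spatula
for k,(x0,x1,y0,y1) in dict(glass=(315,340,105,165),tub=(185,245,280,335),tool=(365,415,205,310)).items(): print(k,n[y0:y1,x0:x1].mean().round(1))
E
```

```text
time: 25.82
tool_pos: [474.1, 26.0, 116.3]
tcp_rot: [-3.141, 0.003, -0.929]
contact_force: [-0.4, 0.4, -0.3]
grip_width: 29.8
finger_force: 0.0
time: 26.82
tool_pos: [473.5, 26.1, 115.8]
tcp_rot: [3.141, 0.003, -0.933]
contact_force: [-3.8, 1.2, 2.8]
grip_width: 17.0
finger_force: 30.0
[-11.3  45.3 115.8] -4.463712499986661 0.002062575664391911
[] [([34.5, 83.6], [20, 31, 30, 108, 1418]), ([327.2, 291.5], [307, 275, 41, 30, 969]), ([279.5, 321.8], [275, 289, 11, 65, 501])]
glass 5.4
tub 6.7
tool 5.8
```

The knob is gripped with 30 N. The forward angle is about 4.46 rad, which puts the sink between 14.4 and 16.6 mm for any possible drop angle. The arm is still and the bystanders look unmoved, so I'm handing in.

```bash
python3 -c "
from plant import workorder; print(workorder.close_job())"
```

```text
the job is handed in; nothing more can be done
None
```

I swung the bar fully down, turned the bolt back until it dropped, and turned it forward about 0.9 turn by estimate. I handed the job in with the knob gripped at 30 N; no verdict came back.

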